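# Swap the circuit-board hanger to the spare folding hook

### The arm

A 6-joint arm with a two-finger parallel gripper is mounted at the origin on the work surface. World frame = base frame: x ahead of the robot, y to its left, z up, the work surface at z = 0. Lengths are in mm, angles in rad, forces in N, time in s.
With the tool pointing down it reaches from about 275 to 750 mm from the base axis. Payload 10.2 kg.
Tool frame: the origin (TCP) lies at the very end of the fingers, on their centre line; the grasp point (between the pads) lies 19 mm behind it; x points along the fingers, z is the direction in which the jaws open and shut, and the axes are right-handed (so a half turn about x gives the same grasp; the last joint's range is limited). The gripper opens to 85 mm and grips with 20 to 120 N. Pads are 22 mm wide; open, the fingers measure 114 mm over their backs; the gripper's body (76 mm by 85 mm) begins 54 mm behind the grasp point. The pads swing forward as they close: fully open they stand 13 mm farther back than shut.
Start: joints at [-1.382, 0.313, 1.498, -0, 1.331, -0.223], TCP at [210.124, -481.123, 231.294] pointing down, gripper open.
Joint ranges: [-2.94, 2.94], [-0.97, 2.17], [0.19, 2.56], [-1.23, 4.37], [0.02, 3.11], [-2.88, 2.88]. Speed limits (rad/s): [2.39, 2.39, 3.01, 3.14, 3.14, 3.14].

### API

Orientations are given as a unit quaternion [w, x, y, z].
In Python, from rig import sense, vision, job gives the robot as it stands. The module is installed in compiled form; this text tells all that it offers.
- The arm moves only by the shell command python3 -m pendant 'ROWS' [FORCE]. ROWS is JSON, a list of rows, each a list of 7 numbers: the turn, a rotation vector about the tool's x, y, z in rad, then the shift along the tool's x, y, z in cm, then the opening, from 0 (shut) to 1 (fully open). A call has exactly 5 rows; each row is the pose to reach, as a shift and turn from the pose commanded when the call began, along the tool's axes at that moment; what a row does not reach only later rows make up. A row lasts 1/8 s, in which the tool goes at most 62.5 mm and 10.7 degrees, less where a joint would pass 70% of its speed; a pose out of reach is approached as far as the arm can. A call with a gripper value outside its range is refused whole. The fingers move at their own pace and stop on an object; FORCE is the grip in N (left out, the last holds). Time passes only in rows, so rows that repeat a pose let the fingers close, or fill a call up. It gives the time, the measured TCP pose, the force and the opening at its end, in the units of the state.
- sense(): the state, without advancing time (a new reading comes with each control period).
- vision.capture(name): name is "side" or "top"; returns the picture (420x560x3 uint8, red, green, blue); there is no depth.
- vision.calibration(name): a dict with "K" (3x3 intrinsics, pixels), "k1" (the pictures are not rectified: a ray, as slopes to the right and down, at radius r is drawn at 1 + k1 r^2 times it, then the intrinsics apply), "extrinsics" (4x4, takes a point from camera to world coordinates). Camera axes: x right, y up, looking along -z (the intrinsics and any distortion apply to the point x, -y, -z); pixel columns grow to the right and rows downward; lengths in mm; the calibration is good to about 2 mm. A picture is of the moment at which its call begins. calibration takes no time and is no camera call.
- job.finish_job(): hands the job in, once; it reports no verdict.
The state is a dict: "time_s": time; "joints": joint angles; "dq": joint speeds; "tau": joint torques, N m; "eef_pos": TCP position; "ee_rot": TCP orientation; "force": force on the tool from outside, world axes, zero at the start; "wrist_torque": the same for the moment, N m; "grip_width": opening from 0.0 (shut) to 1.0 (fully open).
Only numpy, scipy, OpenCV 4.12 (cv2) and the standard library are available. Lean on these libraries where they do the work, as an engineer would, in place of code of your own. Each camera call takes 0.05 s, during which the arm holds its last target.

### The job

Swing the empty stand's folded hook fully out, then move the twin-board hanger from the other stand's hook onto it, so that it hangs level over the bar. Finally fold the emptied hook flat against its rail. Leave the smaller single-board hanger on its fixed peg as it is.

Things in the scene. Friction and masses are not known exactly. Their poses are not given: they have to be found in the camera images.
- twin_grip (a point): Centre of the twin hanger's black grip block (40 along x, 14 along y, 42 mm tall), 25 mm above the underside of the steel strap (50 x 96 x 4 mm) that rests across the hook. Under each strap end hangs a circuit board (x-z plane, 60 mm wide), down to 101 mm below the strap's underside; 89 mm between the boards, the hook's bar passes between. z up, x roughly along the bar; 0.2 kg.
- spare_tip (a point): Empty stand's hook: steel bar 16 mm wide, 12 thick, top face 205 mm above the bench, ending in an upturned post 14 mm thick, 40 tall. Point: the post's top, on its axis. Turns with the hook: x runs level from hinge to post, z up. Upright hinge axis 110 mm towards -x, 16 mm off the stand's rail (160 mm wide, top level with the bar's). A hanger belongs 60 mm from the hinge axis.
- used_tip (a point): The other stand's hook, which holds the twin hanger at the start, swung out. Same make, sizes and axes as spare_tip: the point is the top of the 40 mm upturned post, x from hinge to post, hinge axis 110 mm towards -x. The posts stand clear above bar and rail and can be pinched or pushed from above.
- spare_arm (a joint): Angle of the empty stand's hook, rad: 0 folded flat along its rail (about so at the start), 1.571 fully out, square to the rail; a stop at each end. Seen from above it swings out clockwise. Stiff hinge (0.06 N m): it stays where it is left.
- used_arm (a joint): Angle of the hook that holds the twin hanger at the start; same sense: 0 folded flat, 1.571 fully out (about so at the start); seen from above it folds anticlockwise. Same stiff hinge.
- single_grip (a point): Bystander: smaller hanger with one board only, on a low stand's fixed peg (top 130 mm above the bench). Centre of its grip block, 19 mm above its strap's underside.
Not all that is in view belongs to the job. What is shaped like the part that bears spare_tip but red is not meant.

How it is judged:
By the outcome, as a careful person would: the job done as asked, in the order asked, and still so for the second after the job is handed in, with the robot touching nothing.
It also fails if it takes over 72 s, if anything falls off the work surface, if the arm or the gripper's body presses on something with over 40 N, if the wrist force passes 120 N, or if a joint passes its speed limit or range.

## Working session

There is one attempt and no reset: what is moved stays moved. The work goes in short steps, Python scripts to look and compute and a shell command to move; the robot and the scene stay as the last step left them, time stands still between calls to the robot, and variables do not carry over. Pictures are saved under pics/ and viewed, and the job is handed in when it is done.

```bash
mkdir -p pics; ls; python3 - <<'E'
from rig import sense, vision
import cv2
s=sense();print(s)
for n in("side","top"):
    im=vision.capture(n);cv2.imwrite(f"pics/{n}0.png",im[:,:,::-1]);c=vision.calibration(n);print(n,c)
E
```

```text
pics
{'time_s': 0.0, 'joints': array([-1.38242068e+00,  3.13454463e-01,  1.49842701e+00, -3.44688891e-05,
        1.33096999e+00, -2.23386980e-01]), 'dq': array([ 0.00075473,  0.00037364, -0.00076466, -0.00039832,  0.00023332,
        0.00174076]), 'tau': array([-6.28412290e-04, -4.12265074e+01, -2.59745693e+01, -2.49505629e-04,
        4.13007976e-03, -5.33282858e-06]), 'eef_pos': array([ 210.05781781, -480.87518769,  230.73657476]), 'ee_rot': array([ 0.59133938,  0.38753506,  0.5919747 , -0.38691118]), 'force': array([ 0.73533953, -0.22931545,  0.1134607 ]), 'wrist_torque': array([-0.04382011,  0.02098616, -0.01005738]), 'grip_width': 0.998159431849331}
side {'K': array([[526.46046118,   0.        , 278.47806579],
       [  0.        , 526.46046118, 208.50200412],
       [  0.        ,   0.        ,   1.        ]]), 'k1': 0.03491910057705966, 'extrinsics': array([[-7.87422036e-01,  3.98610889e-01, -4.70187087e-01,
        -2.63533880e+02],
       [-6.16039704e-01, -4.82298583e-01,  6.22802666e-01,
         9.34944792e+02],
       [ 2.14853586e-02,  7.80062457e-01,  6.25332666e-01,
         1.13608061e+03],
       [ 0.00000000e+00,  0.00000000e+00,  0.00000000e+00,
         1.00000000e+00]])}
top {'K': array([[385.11785575,   0.        , 278.42323839],
       [  0.        , 385.11785575, 206.70518623],
       [  0.        ,   0.        ,   1.        ]]), 'k1': -0.07731374618995701, 'extrinsics': array([[-1.96719581e-02,  9.98278683e-01, -5.52511082e-02,
         4.15787414e+02],
       [-9.99739653e-01, -1.90016174e-02,  1.26319087e-02,
        -3.53669827e+00],
       [ 1.15603048e-02,  5.54852181e-02,  9.98392583e-01,
         1.24831999e+03],
       [ 0.00000000e+00,  0.00000000e+00,  0.00000000e+00,
         1.00000000e+00]])}
```

View pics/side0.png

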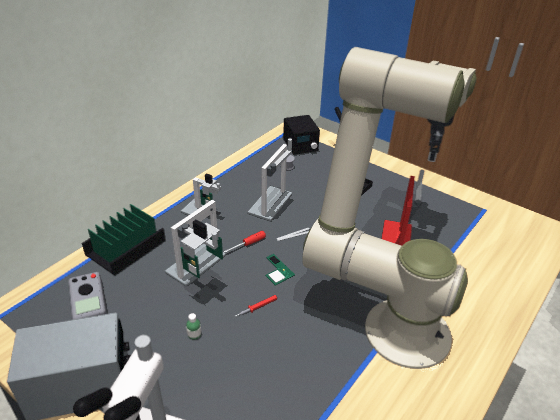

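View pics/top0.png

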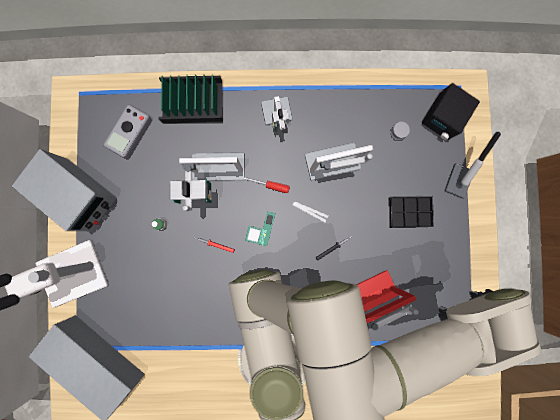

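The side view shows the twin hanger on its stand near (200,240), the empty stand near (275,180), and the single hanger near (207,190). The top view shows the same three near (195,185), (340,160) and (278,115). The red decoy is at (385,295). I'll zoom in next.

```bash
python3 - <<'E'
import cv2, numpy as np
t=cv2.imread('pics/top0.png');s=cv2.imread('pics/side0.png')
def crop(im,x0,y0,x1,y1,k,name):
    c=cv2.resize(im[y0:y1,x0:x1],None,fx=k,fy=k,interpolation=cv2.INTER_CUBIC)
    for x in range((x0+9)//10*10,x1,10):
        cv2.line(c,((x-x0)*k,0),((x-x0)*k,6 if x%50 else 16),(0,255,255),1)
        if x%20==0: cv2.putText(c,str(x),((x-x0)*k,26),0,.35,(0,255,255),1)
    for y in range((y0+9)//10*10,y1,10):
        cv2.line(c,(0,(y-y0)*k),(6 if y%50 else 16,(y-y0)*k),(0,255,255),1)
        if y%20==0: cv2.putText(c,str(y),(18,(y-y0)*k+4),0,.35,(0,255,255),1)
    cv2.imwrite(name,c)
crop(t,160,130,260,220,6,'pics/t_used.png')
crop(t,290,130,390,200,7,'pics/t_spare.png')
crop(s,155,165,245,290,4,'pics/s_used.png')
crop(s,235,130,315,225,6,'pics/s_spare.png')
E
```

```text
(no output)
```

View pics/t_used.png

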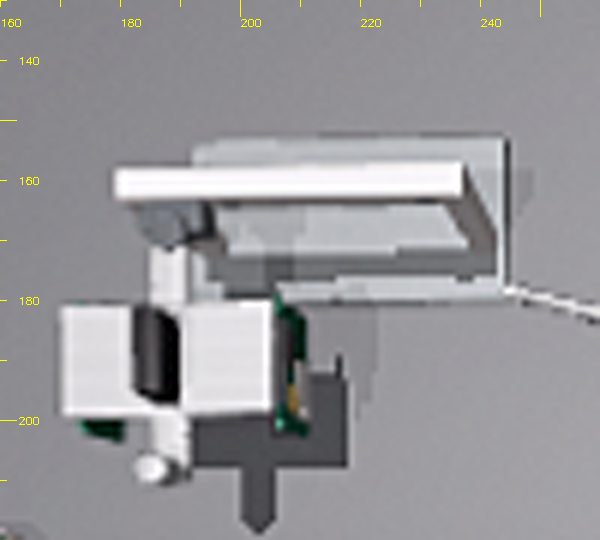

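View pics/t_spare.png

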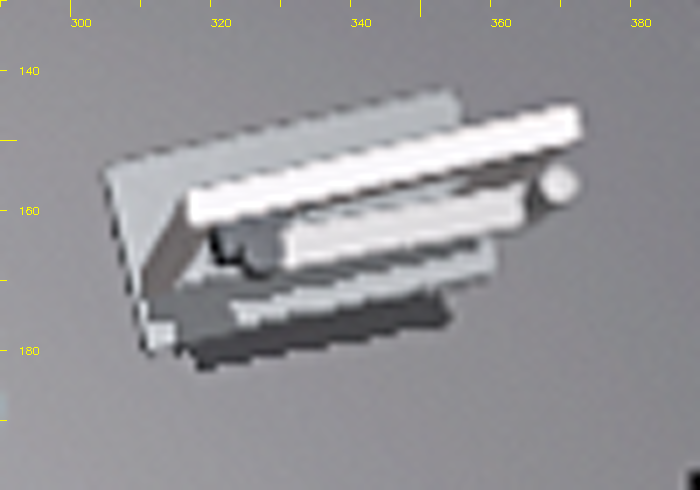

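View pics/s_used.png

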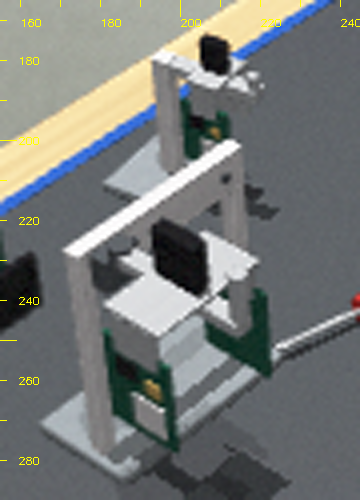

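View pics/s_spare.png

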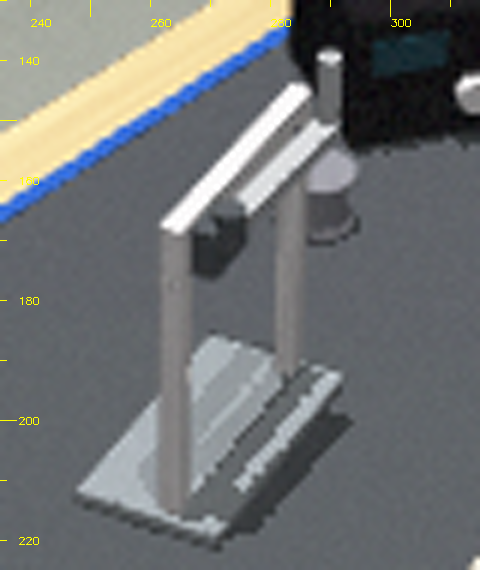

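```bash
cat > h.py <<'E'
import numpy as np, cv2
from rig import vision
C={n:vision.calibration(n) for n in("side","top")}
def ray(n,u,v):
    c=C[n];K=c["K"]
    p=cv2.undistortPoints(np.array([[[u,v]]],float),K,np.array([c["k1"],0,0,0]))[0,0]
    E=c["extrinsics"];d=E[:3,:3]@np.array([p[0],-p[1],-1.]);return E[:3,3],d/np.linalg.norm(d)
def onz(n,u,v,z):
    o,d=ray(n,u,v);return o+d*(z-o[2])/d[2]
def tri(a,b):
    o1,d1=ray("top",*a);o2,d2=ray("side",*b)
    A=np.stack([d1,-d2],1);t=np.linalg.lstsq(A,o2-o1,rcond=None)[0]
    p,q=o1+d1*t[0],o2+d2*t[1];return (p+q)/2,np.linalg.norm(p-q)
def px(n,P):
    c=C[n];E=np.linalg.inv(c["extrinsics"]);q=E[:3,:3]@P+E[:3,3]
    x=np.array([q[0],-q[1]])/-q[2];x=x*(1+c["k1"]*(x@x));return c["K"][:2,:2]@x+c["K"][:2,2]
E
python3 - <<'E'
from h import *
np.set_printoptions(precision=1,suppress=True)
print("spare post",tri((369,156),(288,140)))   # top centre
print("used post top",onz("top",185,208,245))
print("spare rail corners",tri((318,159.5),(261,167)), tri((371.5,147.5),(283.5,145)))
print("used rail corners top",onz("top",179,160,205),onz("top",236,160,205), "side",onz("side",172,228,205),onz("side",211,201,205))
print("bar used",onz("top",188,174,205),"end",onz("top",187.5,207,205))
print("bar spare hinge-end",onz("top",331,165.5,205),onz("top",363.5,158.5,205))
# strap corners
print("strap", [onz("top",*p,209) for p in((170,181),(170,199),(205.5,199),(205.5,180))])
print("strap side", [onz("side",*p,209) for p in((180.5,239.5),(194,248),(216,229))])
print("grip top tri", tri((185,188.5),(196,225)))
print("single grip", tri((278,116),(208,180)))
E
```

```text
spare post (array([ 604.1, -259. ,  239.8]), np.float64(4.338220432791215))
used post top [472.6 228.  245. ]
spare rail corners (array([ 604.8, -125.4,  203.2]), np.float64(8.568336846027012)) (array([ 635.2, -277.2,  199.7]), np.float64(4.223935665858508))
used rail corners top [606.9 253.2 205. ] [603.6  96.7 205. ] side [605.3 255.5 205. ] [606.8 103.8 205. ]
bar used [567.7 228.5 205. ] end [477.4 230.4 205. ]
bar spare hinge-end [ 583.9 -163.   205. ] [ 602.  -253.6  205. ]
strap [array([549., 277., 209.]), array([499.8, 277.1, 209. ]), array([498. , 180.3, 209. ]), array([549.7, 179.9, 209. ])]
strap side [array([550.8, 276. , 209. ]), array([500.7, 276.8, 209. ]), array([508.4, 187.1, 209. ])]
grip top tri (array([528.2, 231.9, 240.7]), np.float64(9.889180182390028))
single grip (array([742.2, -20.8, 147.9]), np.float64(2.272524017996926))
```

```bash
cat >> h.py <<'E'
from scipy.spatial.transform import Rotation as R
from rig import sense
def rows(target,yaw):
    """target TCP xyz, jaw axis (tool z) world yaw (mod pi) -> turn about tool x, shift tool cm"""
    s=sense();q=s["ee_rot"];r=R.from_quat([q[1],q[2],q[3],q[0]]);M=r.as_matrix()
    cur=np.arctan2(M[1,2],M[0,2]);d=(yaw-cur+np.pi/2)%np.pi-np.pi/2
    down=np.array([0,0,-1.]);
    z=np.array([np.cos(cur+d),np.sin(cur+d),0]);G=np.stack([down,np.cross(z,down),z],1)
    rv=(r.inv()*R.from_matrix(G)).as_rotvec()
    sh=M.T@(np.array(target)-s["eef_pos"])/10
    np.set_printoptions(precision=3,suppress=True)
    print("pos",s["eef_pos"],"jawyaw",np.degrees(cur),"turn",rv,"shift cm",sh,"t",s["time_s"],"j6",s["joints"][5],"F",s["force"],"w",s["grip_width"])
E
python3 - <<'E'
from h import *
np.set_printoptions(precision=1,suppress=True)
print([onz("top",369,156,z) for z in(240,245)],[onz("side",288,140,z) for z in(240,245)])
for a,b in (((170,181),(180.5,239.5)),((170,199),(194,248)),((179,158),(172,228))):print(tri(a,b))
s=sense();q=s["ee_rot"];print(R.from_quat([q[1],q[2],q[3],q[0]]).as_matrix())
rows([604,-259,300],np.arctan2(.195,.981))
E
```

```text
[array([ 602.3, -260.3,  240. ]), array([ 601.3, -259. ,  245. ])] [array([ 605.6, -257.5,  240. ]), array([ 600.8, -250.9,  245. ])]
(array([549.1, 276.9, 210.5]), np.float64(0.7694091392785406))
(array([500. , 277.1, 209.6]), np.float64(0.44123608645445206))
(array([611.6, 253. , 200.5]), np.float64(4.174555743119961))
[[-0.   0.9  0.4]
 [ 0.   0.4 -0.9]
 [-1.   0.  -0. ]]
pos [ 210.082 -480.907  230.821] jawyaw -66.40604749437763 turn [-1.355 -0.001 -0.001] shift cm [-6.901 44.983 -4.576] t 0.1 j6 -0.22342502604454176 F [-0.16   0.23  -0.708] w 1.0005355670317242
```

```bash
python3 - <<'E'
from h import *
np.set_printoptions(precision=1,suppress=True)
print("post",tri((369.6,156.3),(290,139.5)))
print([onz("top",369.6,156.3,245)],onz("side",290,139.5,245))
print("railc",tri((317.2,159.5),(263.5,168)))
E
python3 -m pendant '[[0,0,0,-6,3,0,1],[-0.17,0,0,-8,9,-1,1],[-0.34,0,0,-8,15,-1.5,1],[-0.51,0,0,-8,21,-2,1],[-0.68,0,0,-8,27,-2.7,1]]' 30
python3 -c "
from h import *
rows([600,-256,300],np.arctan2(.195,.981))"
```

```text
post (array([ 600.9, -261.5,  241.9]), np.float64(0.4892972102894216))
[array([ 600.5, -260.6,  245. ])] [ 597.7 -257.5  245. ]
railc (array([ 601.4, -126.3,  200.9]), np.float64(0.8548054921391245))
time_s: 0.72
eef_pos: [448.3, -347.0, 311.1]
ee_rot: [0.687, 0.166, 0.688, -0.166]
force: [-0.2, -0.3, -0.3]
grip_width: 0.998
pos [ 448.334 -347.013  311.053] jawyaw -27.12487500792688 turn [-0.67 -0.   -0.  ] shift cm [ 1.103 15.015  9.349] t 0.725 j6 -0.39185158243581547 F [-0.167 -0.263 -0.285] w 0.9982609057712377
```

```bash
python3 -m pendant '[[-0.17,0,0,0,4,2.5,0.8],[-0.34,0,0,0,8,5,0.6],[-0.5,0,0,0,12,7.5,0.5],[-0.67,0,0,0.5,15,9.3,0.5],[-0.67,0,0,1,15,9.3,0.5]]'
python3 -c "
from h import *
rows([600,-260,215],np.arctan2(.195,.981))
im=vision.capture('top');cv2.imwrite('pics/t1.png',cv2.resize(im[110:230,270:430,::-1],None,fx=5,fy=5))
im=vision.capture('side');cv2.imwrite('pics/s1.png',cv2.resize(im[60:240,220:380,::-1],None,fx=3,fy=3))"
```

```text
time_s: 1.35
eef_pos: [599.7, -256.5, 299.8]
ee_rot: [0.703, -0.068, 0.704, 0.069]
force: [0.3, -0.3, -0.8]
grip_width: 0.5
pos [ 599.746 -256.455  299.832] jawyaw 11.162329343390898 turn [-0.001 -0.001 -0.001] shift cm [ 8.483 -0.364 -0.035] t 1.35 j6 -0.7782227420755541 F [ 0.286 -0.276 -0.822] w 0.4996690660775091
```

View pics/t1.png

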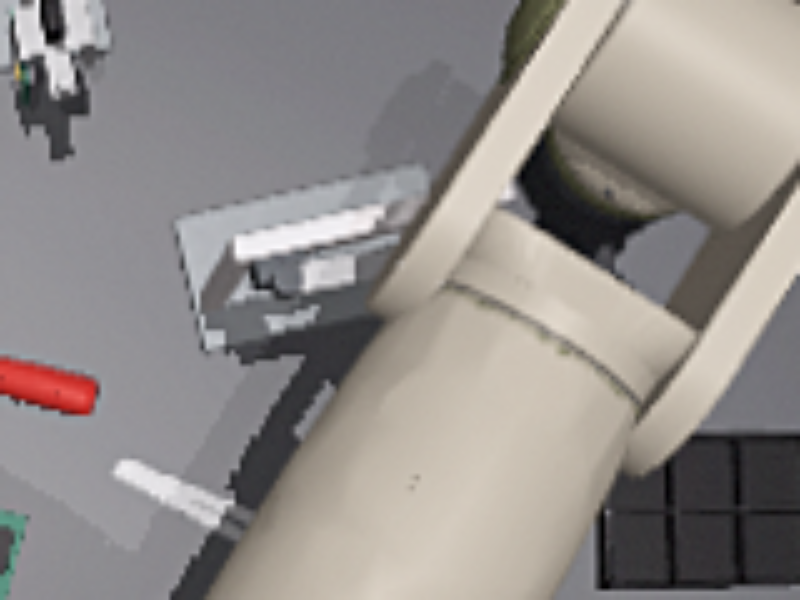

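View pics/s1.png

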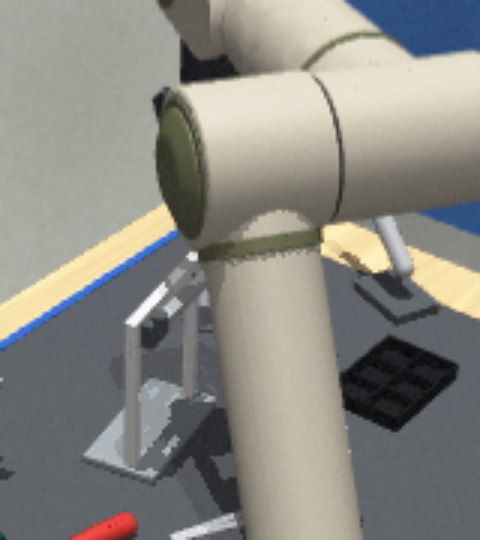

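The arm hides the post in both views (top and side crops), but the stand itself hasn't moved. I'll descend over the post and pinch it.

```bash
python3 -m pendant '[[0,0,0,2,-0.2,0,0.5],[0,0,0,4,-0.3,0,0.5],[0,0,0,6,-0.3,0,0.5],[0,0,0,8,-0.3,0,0.5],[0,0,0,8,-0.3,0,0.5]]'
python3 -m pendant '[[0,0,0,0,0,0,0.2],[0,0,0,0,0,0,0],[0,0,0,0,0,0,0],[0,0,0,0,0,0,0],[0,0,0,0,0,0,0]]' 20
python3 -c "
from h import *
rows([600,-260,215],np.arctan2(.195,.981))"
```

```text
time_s: 2.08
eef_pos: [597.8, -261.6, 220.4]
ee_rot: [0.703, -0.066, 0.705, 0.067]
force: [-0.3, -0.1, 1.1]
grip_width: 0.497
time_s: 2.7
eef_pos: [599.3, -261.5, 222.6]
ee_rot: [0.705, -0.068, 0.703, 0.067]
force: [0.1, -1.4, 5.9]
grip_width: 0.153
pos [ 599.259 -261.493  222.618] jawyaw 10.930136008965418 turn [-0.005  0.002  0.002] shift cm [0.762 0.134 0.1  ] t 2.7 j6 -0.7808242168705016 F [ 0.123 -1.351  5.928] w 0.15279809627140198
```

```bash
python3 -m pendant '[[0.16,0,0,0,0.14,-1.75,0],[0.32,0,0,0,0.56,-3.46,0],[0.48,0,0,0,1.24,-5.08,0],[0.64,0,0,0,2.18,-6.57,0],[0.8,0,0,0,3.34,-7.89,0]]'
python3 -c "
from h import *
rows([600,-260,215],np.arctan2(.195,.981));print(sense()['wrist_torque'])"
```

```text
time_s: 3.32
eef_pos: [516.5, -240.4, 222.4]
ee_rot: [0.676, 0.215, 0.673, -0.211]
force: [10.1, 12.3, 5.1]
grip_width: 0.154
pos [ 516.549 -240.363  222.445] jawyaw -35.117982214685235 turn [-0.809  0.005 -0.005] shift cm [0.782 3.19  7.954] t 3.325 j6 -0.032538739235196325 F [10.058 12.283  5.117] w 0.15353976045970405
[ 2.085 -1.584  0.05 ]
```

```bash
python3 -m pendant '[[0.16,0,0,0,0.14,-1.75,0],[0.32,0,0,0,0.56,-3.46,0],[0.48,0,0,0,1.24,-5.08,0],[0.64,0,0,0,2.18,-6.57,0],[0.77,0,0,0,3.1,-7.66,0]]'
python3 -c "
from h import *
rows([600,-260,215],np.arctan2(.195,.981));print(sense()['wrist_torque'])"
python3 -m pendant '[[0.02,0,0,0,0,-0.2,0],[0.03,0,0,0,0,-0.35,0],[0.03,0,0,0,0,-0.35,0],[0.03,0,0,0,0,-0.35,0],[0.03,0,0,0,0,-0.35,0]]'
python3 -c "
from h import *
rows([600,-260,215],np.arctan2(.195,.981));print(sense()['wrist_torque'])"
```

```text
time_s: 3.95
eef_pos: [472.9, -173.9, 222.6]
ee_rot: [0.548, 0.452, 0.541, -0.45]
force: [28.4, -41.3, -6.5]
grip_width: 0.155
pos [ 472.851 -173.907  222.559] jawyaw -79.24605811988353 turn [ 1.562 -0.003 -0.011] shift cm [ 0.904 10.878 10.827] t 3.95 j6 0.7956662118322655 F [ 28.413 -41.266  -6.531] w 0.1551498191363264
[-6.571 -4.498  0.001]
time_s: 4.58
eef_pos: [472.7, -174.6, 222.8]
ee_rot: [0.544, 0.458, 0.533, -0.459]
force: [17.9, -21.1, -5.9]
grip_width: 0.15
pos [ 472.731 -174.585  222.782] jawyaw -80.80325803902852 turn [ 1.535  0.002 -0.016] shift cm [ 1.001 11.19  10.456] t 4.575 j6 0.8255653736363548 F [ 17.892 -21.096  -5.939] w 0.1497471142718478
[-3.266 -2.843  0.05 ]
```

The hook has come up against its stop. I'll release it and lift off.

```bash
python3 -m pendant '[[0,0,0,0,0,0,0.4],[0,0,0,0,0,0,0.4],[0,0,0,0,0,0,0.4],[0,0,0,-2,0,0,0.4],[0,0,0,-6,0,0,0.4]]'
python3 -c "
from h import *
rows([524,228.5,320],np.pi/2)"
```

```text
time_s: 5.2
eef_pos: [468.8, -170.0, 280.9]
ee_rot: [0.538, 0.458, 0.54, -0.458]
force: [0.1, -1.2, 1.3]
grip_width: 0.402
pos [ 468.839 -169.952  280.905] jawyaw -80.71956206988106 turn [ 0.162 -0.002  0.003] shift cm [ -3.842  11.86  -38.444] t 5.2 j6 0.8255897389513219 F [ 0.054 -1.17   1.312] w 0.40212118902648814
```

```bash
python3 -m pendant '[[0.03,0,0,-3.8,1,-5,0.6],[0.07,0,0,-3.8,3.5,-11,0.6],[0.1,0,0,-3.8,5.5,-17,0.6],[0.13,0,0,-3.8,7.5,-23,0.6],[0.16,0,0,-3.8,9.5,-29,0.6]]'
python3 -m pendant '[[0,0,0,0,0.5,-5,0.6],[0,0,0,0,1.5,-9.5,0.6],[0,0,0,0,1.5,-9.5,0.6],[0,0,0,0,1.5,-9.5,0.6],[0,0,0,0,1.5,-9.5,0.6]]'
python3 -c "
from h import *
rows([524,228.5,217],np.pi/2)
im=vision.capture('top');cv2.imwrite('pics/t2.png',im[:,:,::-1]);cv2.imwrite('pics/t2c.png',cv2.resize(im[130:240,280:400,::-1],None,fx=6,fy=5))
im=vision.capture('side');cv2.imwrite('pics/s2.png',im[:,:,::-1])"
```

```text
time_s: 5.82
eef_pos: [515.4, 127.7, 319.4]
ee_rot: [0.5, 0.5, 0.5, -0.5]
force: [0.2, -1.1, 0.9]
grip_width: 0.603
time_s: 6.45
eef_pos: [530.4, 219.5, 319.5]
ee_rot: [0.5, 0.5, 0.5, -0.5]
force: [0.4, -0.8, -0.2]
grip_width: 0.604
pos [530.403 219.544 319.496] jawyaw -89.97214194739459 turn [ 0.  0. -0.] shift cm [10.249 -0.641 -0.897] t 6.45 j6 1.7587943464014901 F [ 0.372 -0.813 -0.184] w 0.6040355742026311
```

View pics/t2.png

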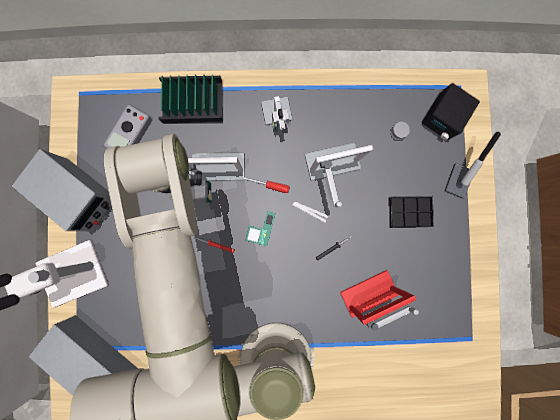

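View pics/s2.png

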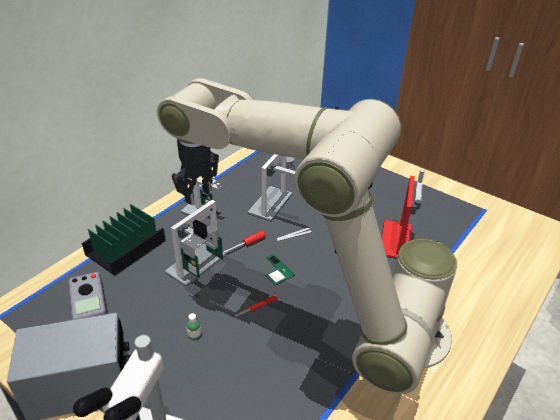

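View pics/t2c.png

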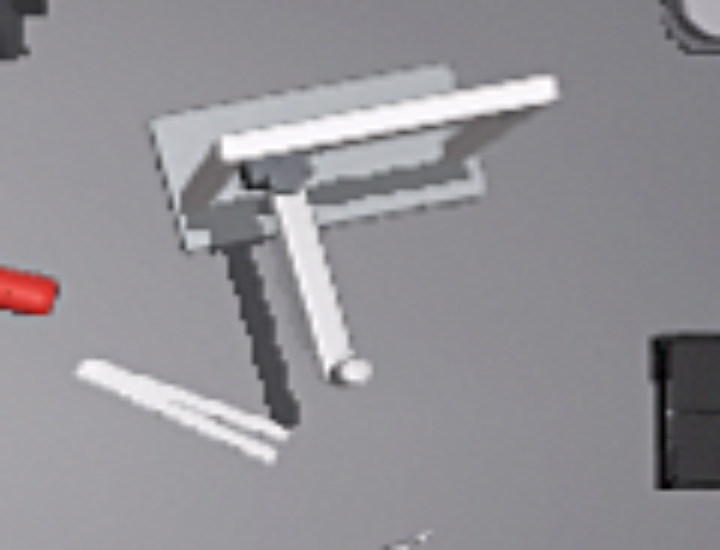

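The top crop shows the spare hook now square to its rail. Its bar runs from about (328,169) to (336.5,205), and the post top is at (338.7,204.2). In the side view the gripper is above the twin hanger near (195,180).

```bash
python3 - <<'E'
from h import *
np.set_printoptions(precision=2,suppress=True)
im=cv2.imread('pics/t2.png');g=im[160:212,318:348].min(2)
# bar axis: per row centroid of bright pixels
P=[]
for r in range(172,202):
    row=im[r,322:346].min(1).astype(int);c=np.where(row>195)[0]+322
    if len(c):P.append(onz("top",c.mean(),r,205)[:2])
P=np.array(P);vx,vy,x0,y0=cv2.fitLine(P.astype(np.float32),cv2.DIST_HUBER,0,.01,.01).ravel()
print(len(P),"bar dir deg",np.degrees(np.arctan2(vy,vx)),"pt",x0,y0, "resid",np.std((P-[x0,y0])@[-vy,vx]))
print(P[0],P[-1])
p=onz("top",338.7,204.2,245);print("post",p)
a=onz("top",317,160,205);b=onz("top",372.7,147.6,205);print("rail",np.degrees(np.arctan2(*(b-a)[[1,0]])))
E
```

```text
30 bar dir deg 12.350126 pt 528.20044 -164.02394 resid 1.1880673998501858
[ 565.92 -161.59] [ 486.13 -172.56]
post [ 474.88 -174.27  245.  ]
rail -78.22046378421679
```

```bash
python3 -m pendant '[[0,0,0,2,-0.6,-0.9,0.6],[0,0,0,5,-0.6,-0.9,0.6],[0,0,0,8,-0.6,-0.9,0.6],[0,0,0,10.4,-0.6,-0.9,0.6],[0,0,0,10.4,-0.6,-0.9,0.6]]' 40
python3 -c "
from h import *
rows([524,228.5,215],np.pi/2)"
python3 -m pendant '[[0,0,0,0,0,0,0.3],[0,0,0,0,0,0,0],[0,0,0,0,0,0,0],[0,0,0,0,0,0,0],[0,0,0,0,0,0,0]]' 40
python3 -c "
from h import *
rows([524,228.5,215],np.pi/2)"
```

```text
time_s: 7.18
eef_pos: [523.8, 228.9, 214.2]
ee_rot: [0.5, 0.499, 0.501, -0.501]
force: [0.9, -0.0, -0.1]
grip_width: 0.601
pos [523.8   228.877 214.167] jawyaw -89.9405553910171 turn [0.001 0.001 0.003] shift cm [-0.083  0.02   0.038] t 7.175 j6 1.776821026388213 F [ 0.893 -0.046 -0.129] w 0.600564116348444
time_s: 7.8
eef_pos: [524.8, 229.5, 216.5]
ee_rot: [0.501, 0.5, 0.5, -0.499]
force: [-1.5, -1.2, 6.1]
grip_width: 0.159
pos [524.822 229.549 216.504] jawyaw -89.89688955122821 turn [ 0.002 -0.    -0.002] shift cm [ 0.15  -0.083  0.105] t 7.8 j6 1.7769943933352896 F [-1.541 -1.199  6.085] w 0.158945165323917
```

Gripped, with the opening at 13.5 mm. Next is a straight lift, slow at first.

```bash
python3 -m pendant '[[0,0,0,-1,0,0,0],[0,0,0,-2.5,0,0,0],[0,0,0,-4.5,0,0,0],[0,0,0,-6.5,0,0,0],[0,0,0,-8.5,0,0,0]]'
python3 -m pendant '[[0,0,0,-2.5,0,0,0],[0,0,0,-5,0,0,0],[0,0,0,-7,0,0,0],[0,0,0,-8.5,0,0,0],[0,0,0,-8.5,0,0,0]]'
python3 -c "
from h import *
rows([523.5,-164.5,384],np.radians(-78.3))
im=vision.capture('top');cv2.imwrite('pics/t3.png',im[:,:,::-1])
im=vision.capture('side');cv2.imwrite('pics/s3.png',cv2.resize(im[60:300,130:330,::-1],None,fx=2.5,fy=2.5))"
```

```text
time_s: 8.43
eef_pos: [524.3, 229.5, 301.7]
ee_rot: [0.501, 0.5, 0.5, -0.499]
force: [0.2, 0.4, -2.1]
grip_width: 0.157
time_s: 9.05
eef_pos: [524.5, 229.6, 386.7]
ee_rot: [0.501, 0.5, 0.5, -0.499]
force: [-0.6, -0.8, -2.1]
grip_width: 0.159
pos [524.459 229.562 386.719] jawyaw -89.89110940615554 turn [-0.202 -0.    -0.002] shift cm [ 0.252 -0.171 39.406] t 9.05 j6 1.7769179421966 F [-0.63  -0.841 -2.105] w 0.158950765442701
```

View pics/s3.png

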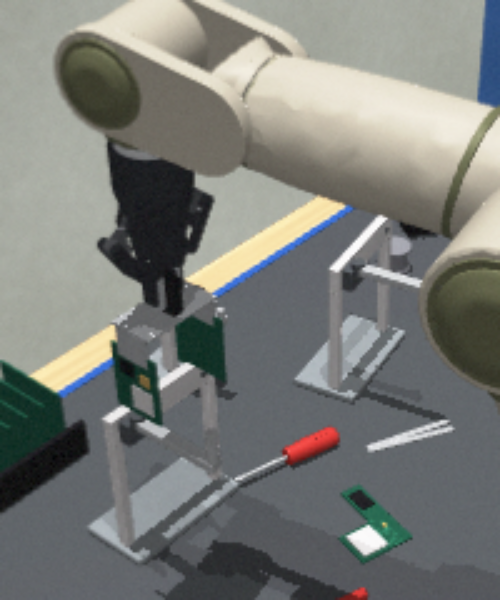

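The side view shows the twin hanger lifted level, at crop (170,350), with its boards clear above the used hook. I'll carry it across.

```bash
python3 -m pendant '[[-0.02,0,0,0,0,2,0],[-0.04,0,0,0,0,6,0],[-0.08,0,0,0,0,10.5,0],[-0.11,0,0,0,0,15,0],[-0.14,0,0,0,0,19.5,0]]'
python3 -c "
from h import *
rows([523.5,-164.5,384],np.radians(-78.3))"
```

```text
time_s: 9.78
eef_pos: [524.3, 33.1, 384.6]
ee_rot: [0.534, 0.463, 0.535, -0.463]
force: [-0.7, 0.1, -1.6]
grip_width: 0.159
pos [524.306  33.141 384.611] jawyaw -81.81334711083444 turn [-0.061 -0.     0.001] shift cm [ 0.057 -2.894 19.551] t 9.775 j6 1.267819330037588 F [-0.669  0.123 -1.605] w 0.15912441770780847
```

```bash
python3 -m pendant '[[-0.02,0,0,0,-0.6,4.5,0],[-0.04,0,0,0,-1.3,9,0],[-0.06,0,0,0,-2,13.5,0],[-0.06,0,0,0,-2.6,17.5,0],[-0.06,0,0,0,-2.9,19.5,0]]'
python3 -m pendant '[[0,0,0,0,0,0,0],[0,0,0,0,0,0,0],[0,0,0,0,0,0,0],[0,0,0,0,0,0,0],[0,0,0,0,0,0,0]]'
python3 -c "
from h import *
rows([523.5,-164.5,216.5],np.radians(-78.3))
im=vision.capture('top');cv2.imwrite('pics/t4.png',im[:,:,::-1])
im=vision.capture('side');cv2.imwrite('pics/s4f.png',im[:,:,::-1]);cv2.imwrite('pics/s4.png',cv2.resize(im[80:260,200:360,::-1],None,fx=3,fy=3))"
```

```text
time_s: 10.4
eef_pos: [523.2, -164.3, 384.4]
ee_rot: [0.547, 0.447, 0.548, -0.448]
force: [0.3, 0.7, -2.6]
grip_width: 0.162
time_s: 11.02
eef_pos: [523.6, -162.3, 385.4]
ee_rot: [0.548, 0.447, 0.548, -0.447]
force: [0.5, -0.2, -2.1]
grip_width: 0.161
pos [ 523.609 -162.307  385.391] jawyaw -78.4095389283081 turn [-0.002  0.    -0.   ] shift cm [16.889 -0.057  0.211] t 11.025 j6 0.8541407331600834 F [ 0.477 -0.197 -2.115] w 0.16148849190026923
```

View pics/s4.png

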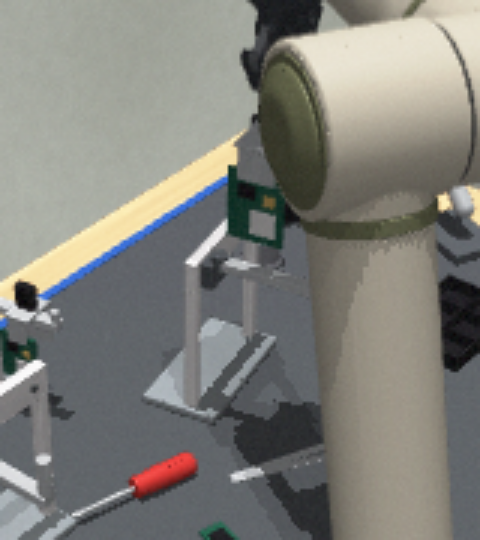

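View pics/t4.png

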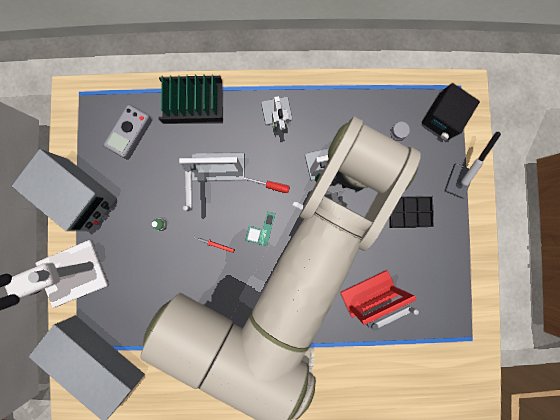

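The arm partly hides the hanger. One board is visible at crop (255,205), above and straddling the bar. I'll lower it straight down.

```bash
python3 -m pendant '[[0,0,0,2.5,0,0.2,0],[0,0,0,5.5,0,0.2,0],[0,0,0,8.5,0,0.2,0],[0,0,0,11,0,0.2,0],[0,0,0,13,0,0.2,0]]'
python3 -m pendant '[[0,0,0,1,0,0,0],[0,0,0,2,0,0,0],[0,0,0,2.8,0,0,0],[0,0,0,3.4,0,0,0],[0,0,0,3.4,0,0,0]]'
python3 -c "
from h import *
rows([523.5,-164.5,216.5],np.radians(-78.3))"
```

```text
time_s: 11.75
eef_pos: [523.8, -164.5, 254.3]
ee_rot: [0.548, 0.447, 0.548, -0.447]
force: [0.6, 0.4, -2.6]
grip_width: 0.155
time_s: 12.38
eef_pos: [523.9, -164.5, 221.1]
ee_rot: [0.548, 0.447, 0.548, -0.447]
force: [-0.5, -0.5, -2.4]
grip_width: 0.155
pos [ 523.927 -164.525  221.075] jawyaw -78.43492692094412 turn [-0.002 -0.     0.   ] shift cm [ 0.457 -0.041 -0.011] t 12.375 j6 0.8512713378794974 F [-0.498 -0.48  -2.363] w 0.15463029051601695
```

```bash
python3 -m pendant '[[0,0,0,0.1,0,0,0],[0,0,0,0.2,0,0,0],[0,0,0,0.3,0,0,0],[0,0,0,0.4,0,0,0],[0,0,0,0.4,0,0,0]]'
python3 -c "
from h import *
rows([523.5,-164.5,216.5],np.radians(-78.3))
im=vision.capture('top');cv2.imwrite('pics/t5.png',im[:,:,::-1])
im=vision.capture('side');cv2.imwrite('pics/s5.png',cv2.resize(im[80:260,200:360,::-1],None,fx=3,fy=3))"
```

```text
time_s: 13.0
eef_pos: [523.9, -164.6, 217.2]
ee_rot: [0.548, 0.447, 0.548, -0.447]
force: [-0.7, 0.4, -2.3]
grip_width: 0.156
pos [ 523.939 -164.595  217.211] jawyaw -78.43945337477422 turn [-0.002 -0.     0.   ] shift cm [ 0.071 -0.041 -0.018] t 13.0 j6 0.8512760216804458 F [-0.708  0.394 -2.317] w 0.15573127664181385
```

View pics/s5.png

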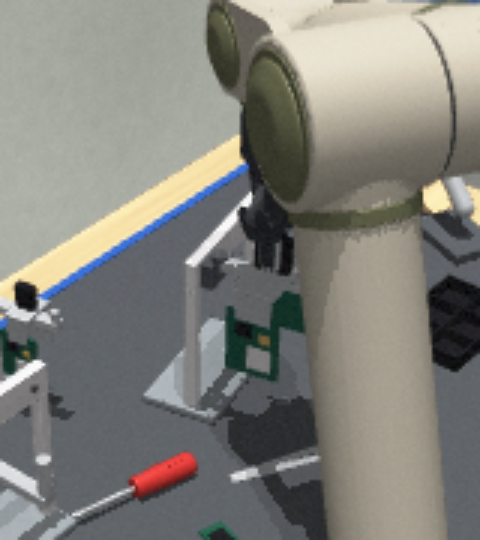

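The strap is almost down on the bar and the wrist still carries its weight. I'll lower it a little more until it touches.

```bash
python3 -m pendant '[[0,0,0,0.05,0,0,0],[0,0,0,0.1,0,0,0],[0,0,0,0.15,0,0,0],[0,0,0,0.2,0,0,0],[0,0,0,0.2,0,0,0]]'
python3 -c "
from h import *
rows([523.5,-164.5,216.5],np.radians(-78.3))"
```

```text
time_s: 13.72
eef_pos: [524.1, -164.8, 216.5]
ee_rot: [0.548, 0.447, 0.547, -0.447]
force: [-3.0, 1.2, 7.8]
grip_width: 0.16
pos [ 524.102 -164.769  216.487] jawyaw -78.43303462781884 turn [-0.002  0.001 -0.001] shift cm [-0.001 -0.054 -0.038] t 13.725 j6 0.8512108953437538 F [-2.965  1.165  7.776] w 0.1601923285988954
```

It's in contact at the same height as on the used hook. I'll release it.

```bash
python3 -m pendant '[[0,0,0,0,0,0,0.2],[0,0,0,0,0,0,0.3],[0,0,0,0,0,0,0.4],[0,0,0,0,0,0,0.45],[0,0,0,0,0,0,0.45]]'
python3 -m pendant '[[0,0,0,-1,0,0,0.45],[0,0,0,-4,0,0,0.45],[0,0,0,-8,0,0,0.45],[0,0,0,-8,0,0,0.45],[0,0,0,-8,0,0,0.45]]'
python3 -c "
from h import *
rows([472.6,228,300],np.radians(-90))"
```

```text
time_s: 14.35
eef_pos: [524.0, -164.6, 215.3]
ee_rot: [0.548, 0.447, 0.548, -0.447]
force: [0.1, -1.2, 0.1]
grip_width: 0.45
time_s: 14.98
eef_pos: [523.8, -164.5, 295.0]
ee_rot: [0.548, 0.447, 0.548, -0.447]
force: [0.2, -0.4, 0.1]
grip_width: 0.452
pos [ 523.808 -164.537  295.019] jawyaw -78.442371251175 turn [ 0.202 -0.     0.   ] shift cm [ -0.487   2.847 -39.484] t 14.975 j6 0.8512947883378308 F [ 0.159 -0.373  0.148] w 0.4523108219359795
```

```bash
python3 -m pendant '[[0.03,0,0,-0.5,0.3,-4,0.45],[0.07,0,0,-0.5,0.7,-9,0.45],[0.11,0,0,-0.5,1.1,-15,0.45],[0.15,0,0,-0.5,1.5,-21,0.45],[0.2,0,0,-0.5,2,-27,0.45]]'
python3 -c "
from h import *
rows([472.6,228,300],np.radians(-90))
im=vision.capture('top');cv2.imwrite('pics/t6.png',im[:,:,::-1]);cv2.imwrite('pics/t6c.png',cv2.resize(im[130:240,280:400,::-1],None,fx=6,fy=5))
im=vision.capture('side');cv2.imwrite('pics/s6.png',im[:,:,::-1]);cv2.imwrite('pics/s6c.png',cv2.resize(im[130:260,230:330,::-1],None,fx=4,fy=4))"
```

```text
time_s: 15.6
eef_pos: [488.6, 105.7, 299.4]
ee_rot: [-0.5, -0.5, -0.5, 0.5]
force: [0.8, 0.2, 0.0]
grip_width: 0.449
pos [488.55  105.722 299.42 ] jawyaw -90.00477713856093 turn [-0.    -0.     0.002] shift cm [ -0.054  -1.596 -12.228] t 15.6 j6 1.5491581299116899 F [0.755 0.224 0.044] w 0.44880009352433325
```

View pics/t6.png

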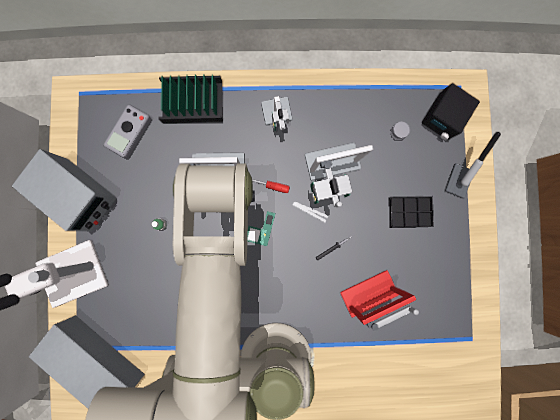

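View pics/s6.png

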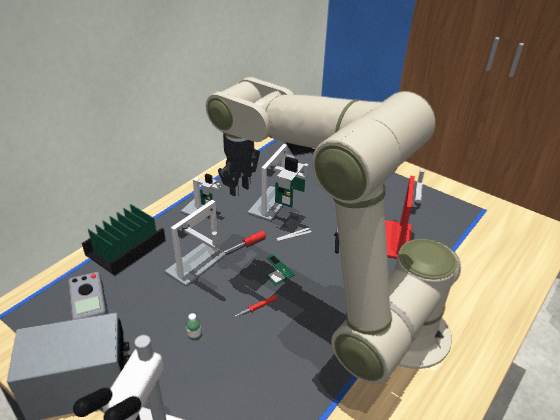

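The twin hanger now hangs on the spare hook, at top (330,187) and side (287,185). I'll measure the used post, using t4 where it was unobstructed, and check the hanger.

```bash
python3 - <<'E'
import cv2
a=cv2.resize(cv2.imread('pics/t4.png')[145:220,170:250],None,fx=5,fy=5,interpolation=cv2.INTER_CUBIC)
b=cv2.resize(cv2.imread('pics/s6.png')[190:290,160:240],None,fx=5,fy=5,interpolation=cv2.INTER_CUBIC)
cv2.imwrite('pics/u_t.png',a);cv2.imwrite('pics/u_s.png',b)
E
```

```text
(no output)
```

View pics/u_t.png

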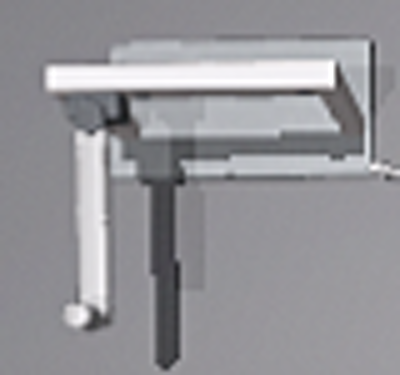

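View pics/u_s.png

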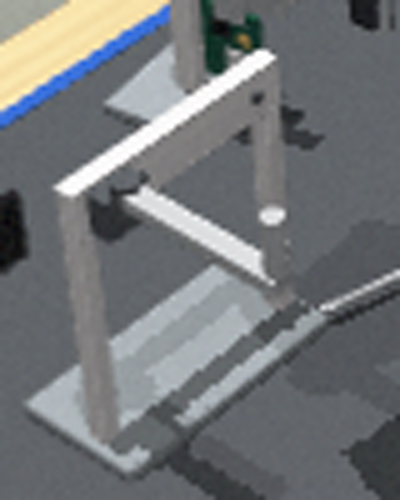

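View pics/t6c.png

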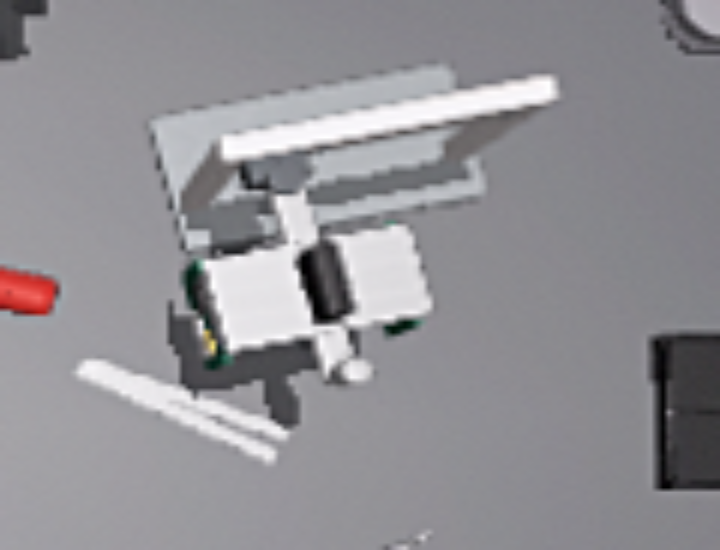

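View pics/s6c.png

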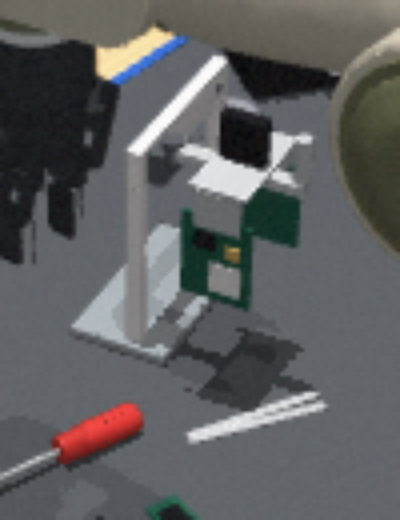

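The twin hanger is level and straddling the bar in both views. The used post top is at top (186,208) and side (214.4,233).

```bash
python3 - <<'E'
from h import *
np.set_printoptions(precision=1,suppress=True)
print("used post",tri((186,208),(214.4,233)))
print("bar pts",onz("top",188.3,172,205),onz("top",188.8,205,205))
c=[(208,265),(220,352),(432,305),(413,224)]
print("strap ctr",np.mean([onz("top",280+x/6,130+y/5,209) for x,y in c],0),[onz("top",280+x/6,130+y/5,209) for x,y in c])
rows([473,226.5,217],np.radians(-90))
E
```

```text
used post (array([473.3, 226.7, 241.2]), np.float64(1.4865858006095072))
bar pts [573.2 227.7 205. ] [482.8 226.8 205. ]
strap ctr [ 523.4 -166.4  209. ] [array([ 535.9, -116.5,  209. ]), array([ 488.4, -120.7,  209. ]), array([ 512.3, -217.9,  209. ]), array([ 556.9, -210.6,  209. ])]
pos [488.012 108.46  299.632] jawyaw -89.61645893984841 turn [ 0.007 -0.001  0.002] shift cm [  8.28   -1.409 -11.804] t 15.7 j6 1.5472947591431558 F [ 0.104 -0.801  0.566] w 0.4514627696307482
```

```bash
python3 -m pendant '[[0,0,0,0,-0.7,-5,0.5],[0,0,0,0,-1.4,-10,0.5],[0,0,0,0,-1.5,-11.9,0.5],[0,0,0,0,-1.5,-11.9,0.5],[0,0,0,0,-1.5,-11.9,0.5]]'
python3 -c "
from h import *
rows([473,227,220],np.radians(-90))"
```

```text
time_s: 16.32
eef_pos: [474.6, 221.6, 300.0]
ee_rot: [0.5, 0.5, 0.5, -0.5]
force: [-0.3, -0.6, -0.2]
grip_width: 0.498
pos [474.592 221.65  299.984] jawyaw -89.96810034763382 turn [0.001 0.001 0.001] shift cm [ 7.998 -0.154 -0.539] t 16.325 j6 1.7835049074772515 F [-0.344 -0.608 -0.168] w 0.4982247954801239
```

```bash
python3 -m pendant '[[0,0,0,2,-0.1,-0.3,0.5],[0,0,0,4,-0.1,-0.3,0.5],[0,0,0,6,-0.1,-0.3,0.5],[0,0,0,8,-0.1,-0.3,0.5],[0,0,0,8,-0.1,-0.3,0.5]]'
python3 -m pendant '[[0,0,0,0,0,0,0.2],[0,0,0,0,0,0,0],[0,0,0,0,0,0,0],[0,0,0,0,0,0,0],[0,0,0,0,0,0,0]]' 20
python3 -c "
from h import *
rows([473,227,220],np.radians(-90))"
```

```text
time_s: 16.95
eef_pos: [473.1, 224.6, 219.3]
ee_rot: [-0.5, -0.499, -0.5, 0.501]
force: [-0.7, -0.1, 0.0]
grip_width: 0.499
time_s: 17.58
eef_pos: [473.7, 226.0, 221.2]
ee_rot: [0.501, 0.5, 0.5, -0.499]
force: [0.5, -1.3, 5.8]
grip_width: 0.154
pos [473.719 225.951 221.239] jawyaw -89.89391684711214 turn [ 0.002 -0.    -0.002] shift cm [ 0.124 -0.072 -0.105] t 17.575 j6 1.7907047329114592 F [ 0.471 -1.285  5.844] w 0.15382813153156213
```

```bash
python3 -m pendant '[[-0.16,0,0,0,0.14,1.75,0],[-0.32,0,0,0,0.56,3.46,0],[-0.48,0,0,0,1.24,5.08,0],[-0.64,0,0,0,2.18,6.57,0],[-0.8,0,0,0,3.34,7.89,0]]'
python3 -c "
from h import *
rows([473,227,220],np.radians(-90));print(sense()['wrist_torque'])"
python3 -m pendant '[[-0.16,0,0,0,0.14,1.75,0],[-0.32,0,0,0,0.56,3.46,0],[-0.48,0,0,0,1.24,5.08,0],[-0.64,0,0,0,2.18,6.57,0],[-0.75,0,0,0,2.95,7.5,0]]'
python3 -c "
from h import *
rows([473,227,220],np.radians(-90));print(sense()['wrist_torque'])"
```

```text
time_s: 18.2
eef_pos: [509.1, 148.5, 221.3]
ee_rot: [0.658, 0.266, 0.654, -0.261]
force: [14.3, 17.5, -0.7]
grip_width: 0.152
pos [509.133 148.528 221.338] jawyaw -43.751895940140784 turn [ 0.807 -0.002 -0.009] shift cm [ 0.147  3.168 -8.037] t 18.2 j6 0.8229021617611083 F [14.286 17.475 -0.732] w 0.15181745225607018
[ 2.833 -2.379  0.029]
time_s: 18.82
eef_pos: [581.9, 118.9, 221.1]
ee_rot: [0.708, 0.007, 0.706, -0.003]
force: [-0.2, 15.2, 5.8]
grip_width: 0.159
pos [581.885 118.907 221.128] jawyaw -0.7653716946219562 turn [ 1.557 -0.003 -0.006] shift cm [  0.154  10.662 -11.032] t 18.825 j6 0.014255634729952086 F [-0.161 15.249  5.847] w 0.15862423969691036
[2.41  0.065 0.047]
```

```bash
python3 -m pendant '[[0,0,0,0,0,0.1,0],[-0.01,0,0,0,0,0.2,0],[-0.02,0,0,0,0,0.3,0],[-0.02,0,0,0,0,0.3,0],[-0.02,0,0,0,0,0.3,0]]'
python3 -c "
from h import *
rows([473,227,220],np.radians(-90));print(sense()['wrist_torque'])"
```

```text
time_s: 19.45
eef_pos: [583.5, 118.9, 221.1]
ee_rot: [0.707, 0.001, 0.707, 0.003]
force: [-4.8, 12.9, 6.5]
grip_width: 0.155
pos [583.474 118.926 221.104] jawyaw 0.16473314852971463 turn [-1.568  0.003 -0.004] shift cm [  0.17   10.838 -11.016] t 19.45 j6 -0.0015007541711878724 F [-4.844 12.854  6.491] w 0.15532513033820677
[ 2.002  0.806 -0.018]
```

```bash
python3 -m pendant '[[0,0,0,0,0,0.1,0],[0,0,0,0,0,0.2,0],[0,0,0,0,0,0.2,0],[0,0,0,0,0,0.2,0],[0,0,0,0,0,0.2,0]]'
python3 -c "
from h import *
rows([473,227,220],np.radians(-90));print(sense()['wrist_torque'])"
```

```text
time_s: 20.08
eef_pos: [583.7, 118.9, 221.0]
ee_rot: [0.705, 0.0, 0.709, 0.003]
force: [-16.6, 11.2, 11.3]
grip_width: 0.153
pos [583.719 118.887 221.012] jawyaw 0.17687883750970063 turn [-1.568 -0.001 -0.008] shift cm [  0.212  10.845 -11.038] t 20.075 j6 -0.0014493604813337075 F [-16.617  11.198  11.312] w 0.15286216824708376
[ 1.811  2.49  -0.013]
```

The force climbed to 17 N with almost no motion, so the hook is at its stop. I'll release, lift, and back away to look.

```bash
python3 -m pendant '[[0,0,0,0,0,0,0.4],[0,0,0,0,0,0,0.4],[0,0,0,0,0,0,0.4],[0,0,0,-2,0,0,0.4],[0,0,0,-6,0,0,0.4]]'
python3 -m pendant '[[0,0,0,-5,0,-3,0.4],[0,0,0,-8,0,-8,0.4],[0,0,0,-8,0,-14,0.4],[0,0,0,-8,0,-20,0.4],[0,0,0,-8,0,-22,0.4]]'
python3 -m pendant '[[0,0,0,0,0,0,0.4],[0,0,0,0,0,0,0.4],[0,0,0,0,0,0,0.4],[0,0,0,0,0,0,0.4],[0,0,0,0,0,0,0.4]]'
python3 -c "
from h import *
im=vision.capture('top');cv2.imwrite('pics/t7.png',im[:,:,::-1]);cv2.imwrite('pics/t7c.png',cv2.resize(im[100:220,170:390,::-1],None,fx=3.6,fy=3.6,interpolation=2))
im=vision.capture('side');cv2.imwrite('pics/s7.png',im[:,:,::-1]);cv2.imwrite('pics/s7c.png',cv2.resize(im[130:290,150:330,::-1],None,fx=3.6,fy=3.6,interpolation=2))"
```

```text
time_s: 20.7
eef_pos: [585.7, 115.8, 279.6]
ee_rot: [0.706, -0.0, 0.708, 0.0]
force: [-0.1, 0.4, 0.8]
grip_width: 0.399
time_s: 21.32
eef_pos: [363.9, 115.9, 360.9]
ee_rot: [0.708, -0.0, 0.706, 0.0]
force: [0.7, 0.3, 0.9]
grip_width: 0.401
time_s: 21.95
eef_pos: [366.4, 115.8, 360.1]
ee_rot: [0.707, -0.0, 0.707, 0.0]
force: [0.6, 0.5, -1.0]
grip_width: 0.402
```

View pics/t7c.png

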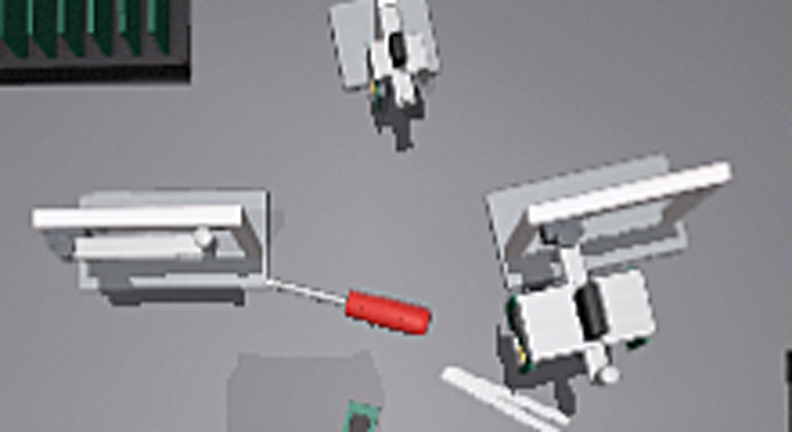

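View pics/s7c.png

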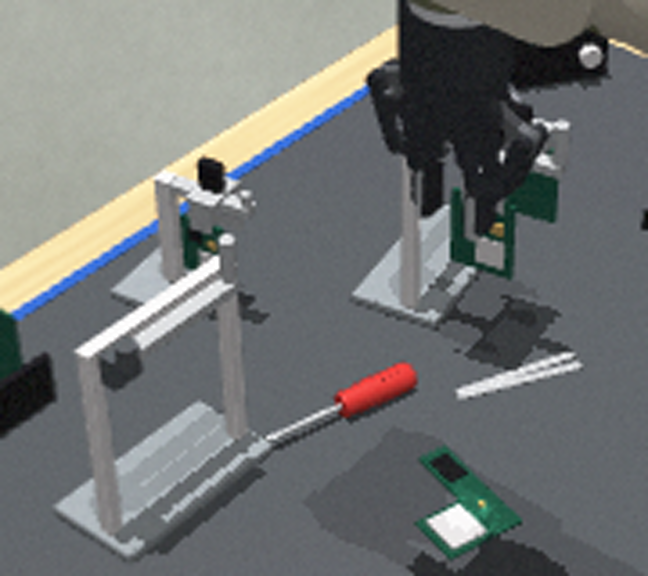

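The used hook lies along its rail in both views, and the twin hanger and the single hanger are in place. Next I'll check the angles numerically.

```bash
python3 - <<'E'
from h import *
im=cv2.imread('pics/t7.png');i0=cv2.imread('pics/t0.png') if 0 else cv2.imread('pics/top0.png')
def colfit(im,u0,u1,v0,v1,thr=185,z=205):
    # uses largest component's edges in region per column (bright)
    P=[]
    for u in range(u0,u1):
        c=np.where(im[v0:v1,u].min(1)>thr)[0]+v0
        if len(c):P.append(onz("top",u,c.mean(),z)[:2])
    vx,vy,a,b=cv2.fitLine(np.array(P,np.float32),cv2.DIST_HUBER,0,.01,.01).ravel()
    if vy>0:vx,vy=-vx,-vy
    return len(P),np.degrees(np.arctan2(vy,vx)),a,b
print("used rail",colfit(im,183,234,155,164)); print("used bar",colfit(im,194,222,164,174))
p=onz("top",170+204/3.6,100+238/3.6,245);print("used post",p)
print("spare post",onz("top",170+607/3.6,100+375/3.6,245))
# spare folded initially vs its rail
def two(a,b,z1=205):
    d=onz("top",*b,z1)-onz("top",*a,z1);return np.degrees(np.arctan2(d[1],d[0]))
print("spare initially bar",two((331,165.5),(363.5,158.5)),"rail", two((317.5,159.5),(372,147.5)))
cv2.imwrite('pics/t7u.png',cv2.resize(im[148:190,175:250],None,fx=10,fy=10,interpolation=2))
E
```

```text
used rail (51, np.float32(-90.10743), np.float32(606.32446), np.float32(172.39809))
used bar (28, np.float32(-89.69057), np.float32(583.731), np.float32(178.23549))
used post [580.66983306 117.60020657 245.        ]
spare post [ 474.97000717 -174.04222063  245.        ]
spare initially bar -78.68329665881916 rail -78.35067407817598
```

View pics/t7u.png

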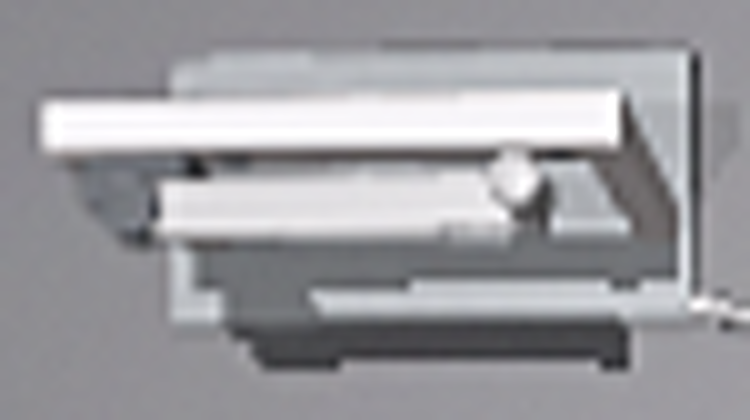

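```bash
python3 -c "
from rig import job;print(job.finish_job())"
```

```text
the job is handed in; nothing more can be done
None
```

I handed the job in at about 22 s of the 72 s allowed, with all three steps done in the order asked.

- **Spare hook:** I pinched the post of the empty stand's hook and swung it out until it pressed against its stop.
- **Twin hanger:** I lifted it straight off the used hook, carried it across with its boards clear of everything, and lowered it onto the spare hook until it touched.
- **Used hook:** I folded it until it pressed against its stop, released it and backed the arm away.

**Last checks:**
- **Used hook:** its bar is parallel to its rail within about 0.5°.
- **Twin hanger:** it looks level in both views. Its strap centre measured (523.4, -166.4) mm against a target of (523.5, -164.5) mm.
- **Single hanger:** it looked undisturbed on its peg.
- **Forces:** the highest wrist force I read was about 51 N, against the 120 N limit. It came as the spare hook met its stop, with the fingers on the post.

**What disagreed:**
- **Spare hook angle:** the camera's before-and-after post positions gave about 1.53 rad, against 1.571 rad for fully out. The error on that is roughly 0.03 rad, so I relied on having felt the stop.
- **Post heights:** the two views put the post tops 3 to 4 mm lower than the 245 mm in the text, which is slightly more than the calibration error.

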